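Clamp a scaler and set its sharpening stone to the marked angle

TASK

Close the sharpening vice's hinged upper half fully down, edge to edge with the lower half, so that it clamps the dental scaler lying in it. Then lift the sharpening stone out of its white rest by the black grip, lay the middle of its left-hand face gently along the right-hand side of the scaler's near blade, and rock the stone, top away from the blade, until the swinging needle of its dial settles on the red mark. Finish while holding it there, still and lightly against the blade, ready for the first stroke, without putting it down or letting go; do not shift the scaler in the vice or turn the mark, and leave the carton, the yellow tub and the orange bottle where they are.

Things in the scene. Friction and masses are not known exactly. Their poses are not given: they have to be found in the camera images.
- vice: Small aluminium instrument vice on a dark steel foot (98 x 78 mm), fixed. Origin: centre of its underside. x runs along the clamped handle, away from the near blade (which points to -x, toward the robot), y left, z up. The lower half-shell, 76 mm (x) by 44 mm (y), has its upper edge, where the halves meet, 80 mm above the worktop.
- vice_lid (a joint): Hinge of the vice's upper half-shell, rad: 0 = fully down, the halves edge to edge (hard stop); grows as the half opens up and over to the right (-y of the vice). Stiff friction hinge (0.2 N m): it stays where it is left and takes about 4 N at its free edge, 8 N on the press pad. It starts 0.9 to 1.4 open, nearly upright.
- vice_hinge (a point): Middle of the hinge line (along the vice's x), 25 mm right of the jaws' middle, 80 mm up. Closed, the upper half reaches 47 mm from it to the left (thumb lip 56), is 76 mm long, and its outer face lies 13.5 mm above it. It can be pushed over with shut fingertips on the outer (right-hand) face, then pressed down from above.
- lid_pad (a point): Centre of the black press pad on the outer face of the vice's upper half, 25 mm from the hinge line; its z axis points out of the outer face.
- scaler: Double-ended dental scaler, steel, 210 mm long, 35 g, loose in the groove of the vice. Origin: middle of its 106 x 10 x 10 mm rounded-square handle; x along the handle, away from the near blade. The upper half of the vice holds it down with about 0.5 mm play.
- blade (a point): Middle of the scaler's near blade, the thin steel bar at the end nearest the robot: 16 mm long along x, 3.6 mm thick (radius 1.8), level, 80 mm above the worktop, 97 mm in front of the vice's middle and 7 mm right of the handle's middle line, so that it stands out farthest to the right with free air beside and below. Axes as the scaler's.
- rest: White block, 62 x 48 x 36 mm, fixed, with a slot 28 mm deep in its top in which the stone stands with about 1 mm play all round. Origin: centre of its underside.
- hone: Sharpening stone with holder and dial, one loose piece, 0.22 kg. Origin: middle of the stone's lower end; z up to the grip, y out of the left-hand working face, dial facing -x. Upwards: brown-red stone 26 (x) x 9 (y) mm, bare from 0 to 66; aluminium holder to 82; black dial, 62 mm diameter, centred at 116, 14 thick (x); black rubber grip 24 (x) x 18 (y) mm from 147 to 201.
- hone_grip (a point): The point to grasp the stone by: the middle of its black grip, 177 mm above the stone's lower end and 30 mm above the top of the dial. Close the fingers along its y (18 mm wide). Axes as the hone's.
- stone_face (a point): Middle of the stone's left-hand working face: 34 mm above the stone's lower end, 4.5 mm to +y of its middle plane, 143 mm below hone_grip. Axes as the hone's (y out of the face).
- stone_foot (a point): Middle of the stone's lower end. Standing in the rest it is 8 mm above the worktop.
- needle (a joint): Swing of the dial's black needle, rad. It hangs by its own weight and swings for about half a second after a move. 0 when the stone is upright; it equals the angle by which the stone leans about its x axis with its top to the right (-y).
- needle_tip (a point): Tip of the hanging black needle, 22.5 mm from the dial's centre; its z axis runs from the tip to the dial's centre.
- hone_mark (a joint): Position of the red mark on the dial's turning bezel, rad, in the same sense as the needle: the needle stands on the mark when both values are equal. Set beforehand to 0.21 to 0.44 (12 to 25 degrees right of the dial's lowest point); the bezel is stiff and is not to be turned.
- mark (a point): Red mark at the dial's rim, 24 mm from the dial's centre; its z axis runs from the mark to the dial's centre.
- roll_box: White carton with a blue stripe, 60 x 101 x 56 mm, bystander. Origin: centre of its underside.
- tub: Round yellow tub with lid, 89 mm diameter, 52 mm tall, bystander. Origin: centre of its underside.
- bottle: Orange-red bottle with white cap, 68 mm diameter, 250 mm tall, bystander. Origin: centre of its underside.
There are look-alikes about, which are no part of the job. Of the things that look like the hone, the larger one is meant.

How it is judged:
On the way, in this order (a step that is already met when the one before it is completed fails the run):
1. the vice's upper half is fully down, edge to edge with the lower half (value of joint vice_lid below 0.03 rad), for 0.2 s.
2. the stone is lifted clear of its rest, the vice still shut (height (world z) of stone_foot above 0.038 m and value of joint vice_lid below 0.04 rad), for 0.1 s.
3. the stone's left-hand face lies against the near blade (contact force between hone and scaler above 0.3 N and x of blade in the frame of stone_face between -0.012 and 0.012 m and z of blade in the frame of stone_face between -0.028 and 0.028 m and y of blade in the frame of stone_face between -0.003 and 0.006 m), for 0.2 s.
At the end, for the whole second after the job is handed in: Still held off the worktop, rest and vice, the middle of the left-hand stone face (12 mm across, 28 mm along) lies along the near blade within 12 degrees at 0.3 to 20 N; needle at rest within 3 degrees of the red mark; vice shut (0.04 rad); blade within 6 mm of its start (all of step 3 and value of joint vice_lid below 0.04 rad and angle between the z axis of needle_tip and the z axis of mark, either way round below 0.055 rad and velocity of joint needle between -0.3 and 0.3 rad/s and value of joint needle above 0.14 rad and contact force between hone and scaler below 20 N and angle between the x axis of stone_face and the x axis of blade, either way round below 0.21 rad and height (world z) of stone_foot above 0.02 m and contact force between hone and vice below 0.1 N and contact force between hone and rest below 0.1 N and contact force between the fingers and hone above 1 N and linear speed of hone below 0.02 m/s and distance of blade from where it was at the start of the episode below 0.006 m); the arm keeps its last pose, push and grip.
It fails at once if the dial's red mark is turned (velocity of joint hone_mark above 0.6 rad/s or velocity of joint hone_mark below -0.6 rad/s).
It fails at once if the stone is pressed hard on the blade (over 25 N) (contact force between hone and scaler above 25 N).
It fails at once if the scaler is shifted or levered in its vice by more than 12 mm (distance of blade from where it was at the start of the episode above 0.012 m).
It fails at once if the carton, the tub or the bottle is moved more than 30 mm (distance of any of roll_box, tub, bottle from where it was at the start of the episode above 0.03 m).
It also fails if it takes over 61 s, if anything falls off the work surface, if the arm or the gripper's body presses on something with over 40 N, if the wrist force passes 120 N, or if a joint passes its speed limit or range.

ROBOT

A 6-joint arm with a two-finger parallel gripper is mounted at the origin on a cart in front of the work surface, level with it; the furniture and walls round the work are solid. World frame = base frame: x ahead of the robot, y to its left, z up, the work surface at z = 0. Lengths are in m, angles in rad, forces in N, time in s.
With the tool pointing down it reaches from about 0.325 to 0.75 m from the base axis. Payload 7.6 kg.
Tool frame: the origin (TCP) lies on the centre line of the jaws, within the pads' length; the fingertips stand 11 mm ahead of it and the grasp point (between the pads) lies 8 mm behind it (env.nose_length is the distance from the TCP to the fingertips, in m); z points along the fingers, y is the line along which they close (so a half turn about z gives the same grasp; the last joint's range is limited). The gripper opens to 85 mm and grips with 20 to 120 N. Pads are 22 mm wide; open, the fingers measure 114 mm over their backs; the gripper's body (76 mm by 85 mm) begins 54 mm behind the grasp point. The pads swing forward as they close: fully open they stand 13 mm farther back than shut.
Start: joints at [-1.201, 0.052, 1.401, -0, 1.689, -0.07], TCP at [0.224, -0.475, 0.242] pointing down, gripper open.
Joint ranges: [-2.9, 2.9], [-0.91, 2.17], [0.12, 2.37], [-1.06, 4.2], [0.26, 2.73], [-2.93, 2.93]. Speed limits (rad/s): [2.57, 2.57, 3.01, 3.14, 3.14, 3.14].

INTERFACE

Orientations are given as a unit quaternion [x, y, z, w].
In Python, from cell import env gives the robot as it stands.
- The arm moves only by the tool arm_command, never from a script. Its arguments are lists of equal length, an entry for each row: "linear": the shift along the tool's x, y, z in cm, a list of three; "turn": the turn about the tool's z in rad; "gripper": the finger opening in cm, from 0 to 8.54. In form: {"linear": [[dx, dy, dz], ...], "turn": [turn, ...], "gripper": [gripper, ...]}. A call has 1 to 20 rows; each row is the pose to reach, as a shift and turn from the pose commanded when the call began, along the tool's axes at that moment; what a row does not reach only later rows make up. A row lasts 1/8 s, in which the tool goes at most 62.5 mm and 10.7 degrees, less where a joint would pass 70% of its speed; a pose out of reach is approached as far as the arm can. A call with a gripper value outside its range is refused whole. The fingers move at their own pace and stop on an object; the grip force is fixed at half the most. Time passes only in rows, so rows that repeat a pose let the fingers close. It gives the time, the measured TCP pose, the force, the opening and the grip force at its end, in the units of the state.
- env.state(): the state, without advancing time (a new reading comes with each control period).
- env.capture(name): name is "side" or "top" or "wrist"; returns the picture (420x560x3 uint8, red, green, blue); there is no depth.
- env.camera_params(name): a dict with "K" (3x3 intrinsics, pixels), "world_to_cam" (4x4, takes a point from world to camera coordinates); the wrist camera has in their place "mount" (4x4, takes a point from camera to tool coordinates, whose origin is the TCP and whose axes are the flange's). Camera axes: x right, y down, z forward; pixel columns grow to the right and rows downward; lengths in m; the calibration is good to about 2 mm. A picture is of the moment at which its call begins: read the wrist's pose just before it. camera_params takes no time and is no camera call.
- env.hand_in(): hands the job in; it is judged then, once.
Trained networks look in the newest picture that a camera, given by its name, has taken for a name from the list of things; names that differ only in an ending like _2 or _b are one class to them, and where a whole thing is asked for, a point or a joint stands for the part that bears it (a point fixed in the world has none). Each returns a list of dicts, best first, with "p" (0 to 1); they miss things now and then, are a little off and sometimes report something else, mostly with a low value. They report only what shows in the picture. A call takes as long as a camera call. They do not tell look-alikes from the thing itself.
- env.search_frame(camera, query): "location" ([x, y, z] in m, in world coordinates, good to about 4 mm: the middle of the surface that is visible of it).
- env.outline_of(camera, query): "region" (420x560 bool, what is visible of it).
The state is a dict: "time": time; "joint_positions": joint angles; "qvel": joint speeds; "joint_efforts": joint torques, N m; "ee_pos": TCP position; "tool_rot": TCP orientation; "ft_force": force on the tool from outside, world axes, zero at the start; "torque": the same for the moment, N m; "opening": finger opening in m; "grip_force": force on a finger pad.
Only numpy, scipy, OpenCV 4.12 (cv2) and the standard library are available. Lean on these libraries where they do the work, as an engineer would, in place of code of your own. Each camera call takes 0.05 s, during which the arm holds its last target. There are 200 camera calls.

## Working session

There is one attempt and no reset: what is moved stays moved. The work goes in short steps, Python scripts to look and compute and a tool call to move; the robot and the scene stay as the last step left them, time stands still between calls to the robot, and variables do not carry over. Pictures are saved under pics/ and viewed, at most 10 in all, crops included, and the job is handed in when it is done.

Besides the shell and the picture viewer there is one more tool, called after "Call:" as a command line: name --pt "numbers of a row" for each row, then --argument value for the rest. arm_command: Moves the arm, as the interface text tells. Its arguments: {"type":"object","properties":{"linear":{"type":"array","items":{"type":"array","items":{"type":"number"}}},"turn":{"type":"array","items":{"type":"number"}},"gripper":{"type":"array","items":{"type":"number"}}},"required":["linear","turn","gripper"]}

```bash
ls; mkdir -p pics; cat > h.py <<'E'
import numpy as np, cv2
from cell import env
from scipy.spatial.transform import Rotation as R
def save(im,n): cv2.imwrite('pics/'+n+'.png',cv2.cvtColor(im,cv2.COLOR_RGB2BGR))
def cam(name,st=None):
    p=env.camera_params(name); K=np.array(p['K'])
    if name=='wrist':
        st=st or env.state(); T=np.eye(4);T[:3,:3]=R.from_quat(st['tool_rot']).as_matrix();T[:3,3]=st['ee_pos']
        return K,np.linalg.inv(T@np.array(p['mount']))
    return K,np.array(p['world_to_cam'])
def proj(name,P,st=None):
    K,W=cam(name,st);P=np.atleast_2d(P);c=P@W[:3,:3].T+W[:3,3];u=c@K.T;return u[:,:2]/u[:,2:]
def ray(name,uv,st=None):
    K,W=cam(name,st);d=W[:3,:3].T@np.linalg.inv(K)@np.array([*uv,1.]);o=-W[:3,:3].T@W[:3,3];return o,d/np.linalg.norm(d)
def atz(name,uv,z,st=None):
    o,d=ray(name,uv,st);return o+d*(z-o[2])/d[2]
def tri(obs):
    A=np.zeros((3,3));b=np.zeros(3)
    for n,uv in obs:
        o,d=ray(n,uv);M=np.eye(3)-np.outer(d,d);A+=M;b+=M@o
    return np.linalg.solve(A,b)
E
python3 - <<'E'
from h import *
ims=[env.capture(n) for n in('side','top')]
save(cv2.resize(np.vstack(ims),(600,900))[:, :] if 0 else np.hstack([cv2.resize(i,(800,600)) for i in ims])[:,:800],'side'); save(cv2.resize(ims[1],(800,600)),'top')
print(env.state())
for q in ['vice','lid_pad','vice_hinge','scaler','blade','rest','hone','hone_grip','stone_face','needle_tip','mark','roll_box','tub','bottle']:
  for n in('side','top'):
    try: print(q,n,[(np.round(d['location'],3).tolist(),round(d['p'],2)) for d in env.search_frame(n,q)][:4])
    except Exception as e: print(q,n,e)
E
```

```text
pics
{'time': 0.1, 'joint_positions': array([-1.20128564e+00,  5.27859502e-02,  1.40165257e+00,  1.45764713e-05,
        1.68860439e+00, -7.03046247e-02]), 'qvel': array([ 2.10687378e-04, -2.35182947e-03, -3.83475338e-03,  2.33528614e-03,
        9.50109071e-05,  7.54522641e-04]), 'joint_efforts': array([ 8.90565043e-04, -3.82581961e+01, -3.60985672e+01, -1.56606887e-05,
        4.81828465e-03,  2.48305099e-05]), 'ee_pos': array([ 0.22345743, -0.4747798 ,  0.24153544]), 'tool_rot': array([ 9.75917155e-01,  2.18140277e-01, -1.00919570e-04, -7.18106822e-04]), 'ft_force': array([-1.14875683,  0.12563169,  0.37650056]), 'torque': array([-0.01907202, -0.0330961 ,  0.01425228]), 'grip_force': 0.0, 'opening': 0.08517927055070106}
vice side [([0.615, 0.016, 0.073], 0.55)]
vice top [([0.624, 0.041, 0.078], 0.65)]
lid_pad side [([0.619, 0.008, 0.112], 0.83)]
lid_pad top [([0.618, 0.011, 0.122], 0.79)]
vice_hinge side [([0.618, 0.011, 0.069], 0.96)]
vice_hinge top [([0.631, 0.038, 0.08], 0.93)]
scaler side [([0.67, 0.016, 0.082], 0.54)]
scaler top [([0.629, 0.038, 0.084], 0.62)]
blade side [([0
[... 390 characters left out ...]

hone_grip side [([0.629, -0.094, 0.081], 0.69), ([0.497, -0.088, 0.13], 0.67)]
hone_grip top [([0.503, -0.079, 0.155], 0.94), ([0.624, 0.038, 0.077], 0.68), ([0.632, -0.078, 0.101], 0.49)]
stone_face side [([0.632, -0.09, 0.078], 0.8), ([0.495, -0.087, 0.131], 0.78)]
stone_face top [([0.508, -0.076, 0.156], 0.93), ([0.634, -0.079, 0.096], 0.78)]
needle_tip side []
needle_tip top []
mark side []
mark top []
roll_box side [([0.708, -0.114, 0.048], 0.72)]
roll_box top [([0.709, -0.079, 0.054], 0.86)]
tub side [([0.621, 0.272, 0.045], 0.96), ([0.494, -0.088, 0.132], 0.58)]
tub top [([0.621, 0.28, 0.056], 0.87)]
bottle side [([0.738, 0.231, 0.122], 0.67)]
bottle top [([0.72, 0.23, 0.106], 0.77)]
```

View pics/side.png

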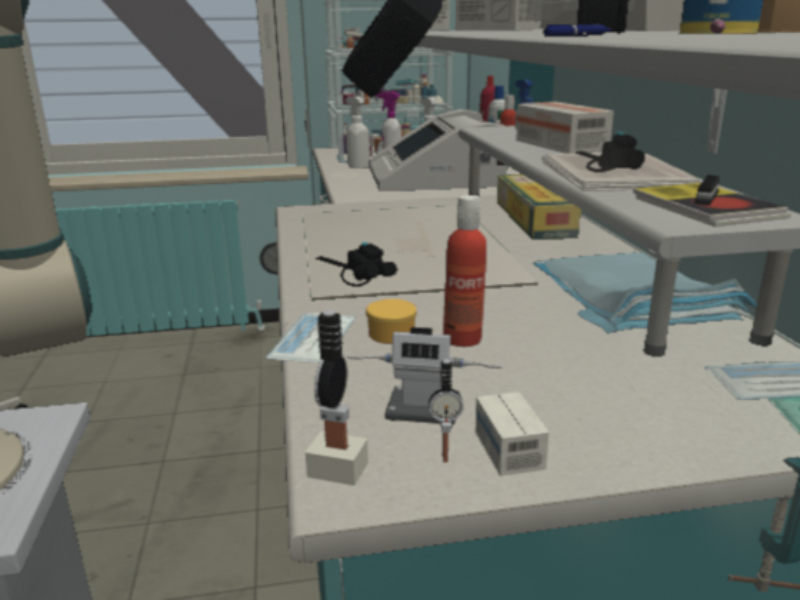

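View pics/top.png

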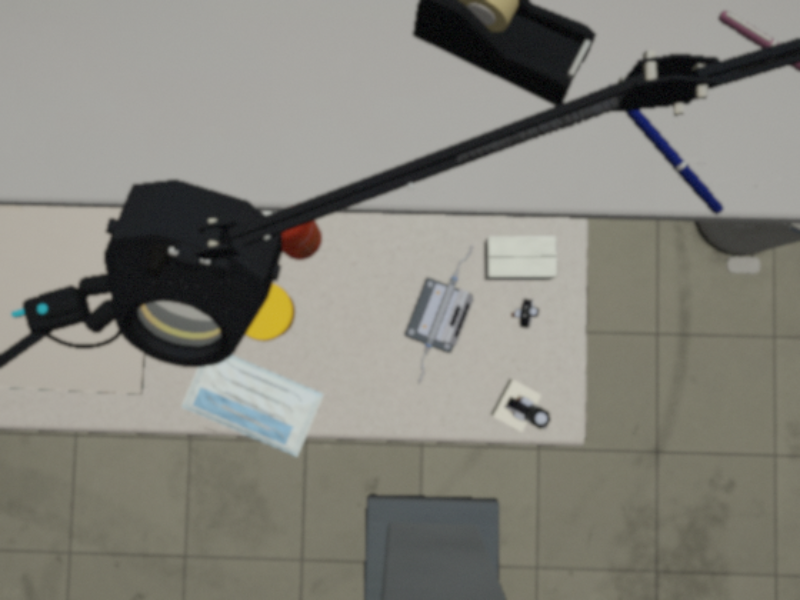

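The side picture shows these candidates for the hone:
- The large hone in the white rest, at (330,380).
- A smaller look-alike at (445,410), standing without a rest.

By the description I want the one in the rest. The vice is at (420,375) with its lid upright. In the top picture the handle runs from (420,381) to (471,247), and the rest is at (518,405). I'll check the choice in a close crop.

```bash
python3 - <<'E'
from h import *
t=env.capture('top');s=env.capture('side')
a=cv2.resize(t[165:305,270:400],None,fx=4.2,fy=4.2,interpolation=cv2.INTER_CUBIC)[:588]
b=cv2.resize(s[210:340,200:360],None,fx=1.5,fy=1.5) 
b=cv2.resize(s[210:345,200:330],None,fx=1.9,fy=4.2/1,interpolation=cv2.INTER_CUBIC)[:588]
print(a.shape,b.shape); h=min(a.shape[0],b.shape[0])
save(np.hstack([a[:h],b[:h]])[:600,:800],'crop')
for n in('side','top'):
  K,W=cam(n);print(n,-W[:3,:3].T@W[:3,3],W[2,:3],K[0])
k=.7
print('near,far tip',atz('top',(420*k,381*k),.08),atz('top',(471*k,247*k),.08))
for n,q in(('top','rest'),('top','vice'),('top','lid_pad')):
  r=env.outline_of(n,q)
  for d in r[:1]:
    m=d['region'].astype(np.uint8);c,_=cv2.findContours(m,0,1);c=max(c,key=cv2.contourArea);bx=cv2.boxPoints(cv2.minAreaRect(c));print(q,d['p'],bx.round(1).tolist(),[atz(n,p,{'rest':.036,'vice':.08,'lid_pad':.1}[q])[:2].round(3).tolist() for p in bx])
E
```

```text
(588, 546, 3) (567, 247, 3)
side [ 0.45595194 -0.79138576  0.50579369] [ 0.16275257  0.90720367 -0.38793439] [479.97923929   0.         283.27264849]
top [0.58104817 0.08792463 1.05789568] [ 0.05706593  0.02085478 -0.99815257] [478.80385429   0.         273.11512436]
near,far tip [0.52855441 0.06314918 0.08      ] [ 0.72193892 -0.00561122  0.08      ]
rest 0.56 [[342.79998779296875, 289.70001220703125], [357.3999938964844, 263.5], [379.3999938964844, 275.70001220703125], [364.79998779296875, 301.8999938964844]] [[0.481, -0.042], [0.537, -0.072], [0.512, -0.119], [0.456, -0.089]]
vice 0.88 [[283.3999938964844, 234.8000030517578], [297.5, 192.5], [313.3999938964844, 197.8000030517578], [299.29998779296875, 240.10000610351562]] [[0.593, 0.086], [0.68, 0.059], [0.67, 0.027], [0.583, 0.054]]
lid_pad 0.83 [[307.3999938964844, 237.89999389648438], [321.20001220703125, 201.1999969482422], [332.20001220703125, 205.3000030517578], [318.5, 242.10000610351562]] [[0.588, 0.038], [0.662, 0.012], [0.654, -0.01], [0.58, 0.016]]
```

View pics/crop.png

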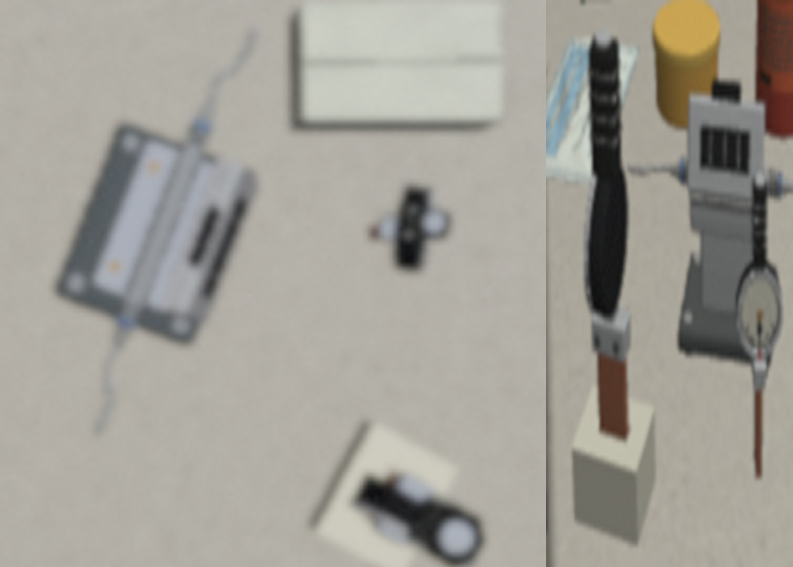

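```bash
cat >> h.py <<'E'
def plan(target,yaw_x=None):
    "tool shift (cm) and turn to put TCP at target with tool-x heading yaw_x"
    st=env.state();M=R.from_quat(st['tool_rot']).as_matrix();d=M.T@(np.array(target)-st['ee_pos'])*100
    cur=np.arctan2(M[1,0],M[0,0]);print('shift cm',d.round(2),'cur',round(cur,3),'turn',None if yaw_x is None else round((cur-yaw_x+np.pi)%(2*np.pi)-np.pi,3))
E
python3 - <<'E'
from h import *
p=env.camera_params('wrist');print(np.round(p['mount'],3),np.round(p['K'],1),env.nose_length)
plan([.606,-.026,.30],1.226); plan([.40,-.05,.33],1.226)
E
```

```text
[[-0.002 -0.963 -0.269  0.068]
 [ 1.    -0.002 -0.    -0.   ]
 [-0.    -0.269  0.963 -0.132]
 [ 0.     0.     0.     1.   ]] [[293.1   0.  282.3]
 [  0.  293.1 214.9]
 [  0.    0.    1. ]] 0.011
shift cm [ 53.72 -24.35  -5.77] cur 0.44 turn -0.786
shift cm [ 34.06 -30.95  -8.77] cur 0.44 turn -0.786
```

Call:
arm_command --pt "0 0 -6" --pt "6 -3 -6" --pt "12 -6 -6" --pt "18 -9 -6" --pt "24 -11.5 -6" --pt "30 -14 -6" --pt "36 -16.5 -6" --pt "42 -19 -6" --pt "48 -22 -6" --pt "53.5 -24 -6" --pt "53.5 -24 -6" --pt "53.5 -24 -6" --turn '[0, -0.1, -0.2, -0.3, -0.4, -0.5, -0.6, -0.7, -0.785, -0.785, -0.785, -0.785]' --gripper '[0, 0, 0, 0, 0, 0, 0, 0, 0, 0, 0, 0]'

```text
time: 3.25
ee_pos: [0.6061, -0.0286, 0.3014]
tool_rot: [0.818, 0.576, -0.0, -0.0]
ft_force: [-1.0, -0.3, 1.0]
opening: -0.0001
grip_force: 0.0
```

```bash
python3 - <<'E'
from h import *
st=env.state();print(st['time'],st['ee_pos'],st['tool_rot'],st['opening'])
im=env.capture('wrist');save(cv2.resize(im,(800,600)),'w1')
for q in ['vice','lid_pad','vice_hinge','scaler','blade','hone','hone_grip']:
    print(q,[(np.round(d['location'],3).tolist(),round(d['p'],2)) for d in env.search_frame('wrist',q)][:3])
np.save('st1.npy',np.r_[st['ee_pos'],st['tool_rot']])
E
```

```text
3.25 [ 0.606053   -0.02864765  0.30135229] [ 8.17543585e-01  5.75866344e-01 -4.96818524e-04 -4.39875621e-04] -0.00011074818474124864
vice [([0.626, 0.038, 0.083], 0.68)]
lid_pad [([0.628, 0.033, 0.081], 0.74), ([0.624, 0.016, 0.122], 0.66)]
vice_hinge [([0.624, 0.02, 0.124], 0.68), ([0.624, 0.033, 0.076], 0.63)]
scaler [([0.632, 0.031, 0.084], 0.59)]
blade [([0.626, 0.038, 0.086], 0.87), ([0.502, -0.058, 0.144], 0.43)]
hone [([0.635, -0.078, 0.095], 0.75)]
hone_grip [([0.502, -0.074, 0.139], 0.77), ([0.631, -0.08, 0.092], 0.57)]
```

View pics/w1.png

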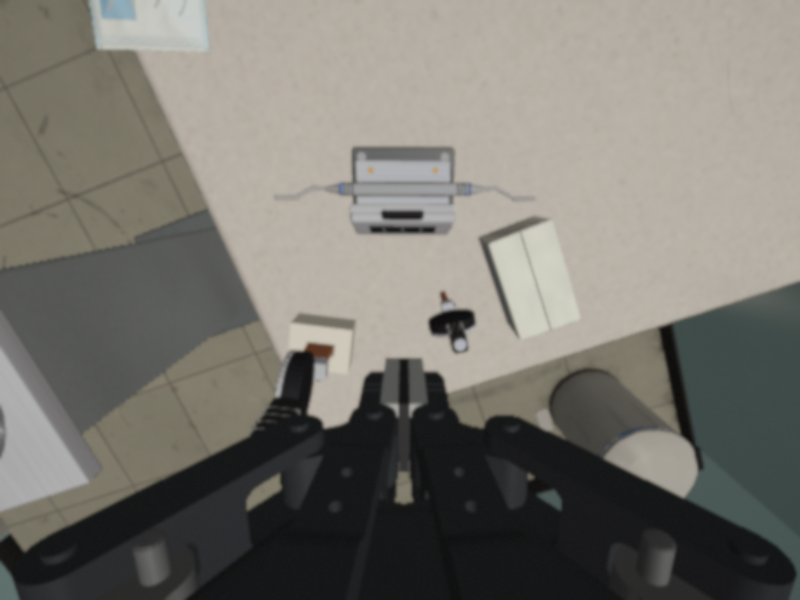

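The picture shows the vice square to the view: handle centre (404,188), near blade (283,197) and lid edge (403,215–235). The small look-alike is at (452,320) and the hone in its rest at (300,385).

```bash
python3 - <<'E'
from h import *
v=np.load('st1.npy');st=dict(ee_pos=v[:3],tool_rot=v[3:]);k=.7
for n,uv,z in[('handle',(404,188),.085),('handleL',(340,188),.085),('handleR',(470,188),.085),('blade',(283,197),.08),('footTL',(353,149),.012),('footTR',(454,149),.012),('small foot',(444,293),0),('restA',(291,317),.0),('restB',(355,320),0.036),('restC',(349,372),.036)]:
  print(n,atz('wrist',(uv[0]*k,uv[1]*k),z,st).round(4))
M=R.from_quat(st['tool_rot']).as_matrix();print(np.arctan2(M[1,0],M[0,0]))
m=env.outline_of('wrist','hone')
for d in m: 
  ys,xs=np.where(d['region']);print(d['p'],xs.min(),xs.max(),ys.min(),ys.max())
E
```

```text
handle [0.6301 0.0371 0.085 ]
handleL [0.5819 0.0544 0.085 ]
handleR [0.6798 0.0192 0.085 ]
blade [0.5348 0.0638 0.08  ]
footTL [0.5969 0.087  0.012 ]
footTR [0.6867 0.0547 0.012 ]
small foot [ 0.634  -0.0782  0.    ]
restA [ 0.4699 -0.0476  0.    ]
restB [ 0.5418 -0.065   0.036 ]
restC [ 0.5153 -0.1151  0.036 ]
1.2273273949754646
0.96 300 333 203 246
0.62 176 233 239 303
0.49 245 318 102 163
```

Call:
arm_command --pt "0.7 0 5" --pt "0.7 0 10" --pt "0.7 0 14" --pt "0.7 0 17.5" --pt "1.5 0 17.5" --pt "2.5 0 17.5" --pt "3.5 0 17.5" --pt "4.5 0 17.5" --pt "5.3 0 17.7" --pt "6.0 0 18.0" --pt "6.6 0 18.4" --pt "7.0 0 18.8" --pt "7.0 0 18.8" --turn '[0, 0, 0, 0, 0, 0, 0, 0, 0, 0, 0, 0, 0]' --gripper '[0, 0, 0, 0, 0, 0, 0, 0, 0, 0, 0, 0, 0]'

```text
time: 5.32
ee_pos: [0.6295, 0.0365, 0.1142]
tool_rot: [0.818, 0.575, 0.001, -0.0]
ft_force: [0.3, 0.1, 0.5]
opening: 0.0
grip_force: 0.3
```

Call:
arm_command --pt "0 0 0.4" --pt "0 0 0.7" --pt "0 0 0.9" --pt "0 0 1.0" --pt "0 0 1.0" --turn '[0, 0, 0, 0, 0]' --gripper '[0, 0, 0, 0, 0]'

```text
time: 5.95
ee_pos: [0.6303, 0.0376, 0.1061]
tool_rot: [0.818, 0.575, 0.003, -0.0]
ft_force: [1.5, 4.9, 6.2]
opening: -0.0002
grip_force: 3.3
```

Call:
arm_command --pt "0 0 0.2" --pt "0 0 0.3" --pt "0 0 0.4" --pt "0 0 0.4" --turn '[0, 0, 0, 0]' --gripper '[0, 0, 0, 0]'

```text
time: 6.45
ee_pos: [0.6306, 0.0379, 0.1044]
tool_rot: [0.818, 0.575, 0.003, 0.0]
ft_force: [-4.1, 5.8, 17.1]
opening: 0.0001
grip_force: 8.5
```

Call:
arm_command --pt "0 0 0.2" --pt "0 0 0.3" --pt "0 0 0.3" --pt "0 0 0" --turn '[0, 0, 0, 0]' --gripper '[0, 0, 0, 0]'

```text
time: 6.95
ee_pos: [0.6305, 0.038, 0.1045]
tool_rot: [0.818, 0.575, 0.003, 0.0]
ft_force: [-0.3, 4.9, 7.6]
opening: 0.0003
grip_force: 3.9
```

```bash
python3 - <<'E'
from h import *
s=env.capture('side');print(proj('side',[.629,.037,.09]))
save(cv2.resize(s[220:300,250:350],None,fx=7,fy=7,interpolation=cv2.INTER_CUBIC),'lid')
h=np.array([.497,-.08]);f=np.array([np.cos(-.49),np.sin(-.49)])
plan([*(h-.095*f),.15],np.pi-.49)
E
```

```text
[[295.84563185 246.43904918]]
shift cm [-14.21 -17.97  -4.72] cur 1.226 turn -1.425
```

View pics/lid.png

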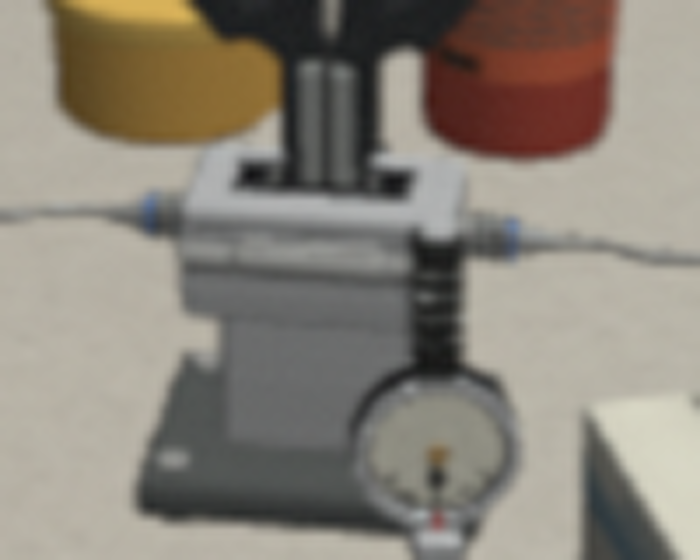

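The lid looks edge to edge, and pressing further gave no extra travel, so it is at its hard stop. Next I go to a place where the wrist camera can see the dial.

Call:
arm_command --pt "0 0 -6" --pt "0 0 -12" --pt "-1.5 -2 -17" --pt "-4 -5.5 -19" --pt "-7 -9 -19" --pt "-10 -12.5 -19" --pt "-13 -16.5 -19" --pt "-14.2 -18 -19" --pt "-14.2 -18 -14" --pt "-14.2 -18 -9" --pt "-14.2 -18 -4.7" --pt "-14.2 -18 -4.7" --pt "-14.2 -18 -4.7" --pt "-14.2 -18 -4.7" --turn '[0, 0, -0.15, -0.3, -0.45, -0.6, -0.75, -0.9, -1.05, -1.2, -1.35, -1.425, -1.425, -1.425]' --gripper '[0, 0, 0, 0, 0, 0, 0, 0, 0, 0, 0, 0, 0, 0]'

```text
time: 8.75
ee_pos: [0.412, -0.0366, 0.1478]
tool_rot: [0.244, 0.97, 0.0, 0.001]
ft_force: [-0.2, 0.3, 0.1]
opening: 0.0002
grip_force: 0.0
```

```bash
python3 - <<'E'
from h import *
st=env.state();print(st['time'],st['ee_pos'])
np.save('st2.npy',np.r_[st['ee_pos'],st['tool_rot']])
im=env.capture('wrist');cv2.imwrite('w2raw.png',im[:,:,::-1]);save(cv2.resize(im,(800,600)),'w2')
for q in ['hone_grip','mark','needle_tip','rest','stone_foot']:
    print(q,[(np.round(d['location'],3).tolist(),round(d['p'],2)) for d in env.search_frame('wrist',q)][:3])
    for d in env.outline_of('wrist',q)[:1]:
        ys,xs=np.where(d['region']);print('  px',xs.mean(),ys.mean(),len(xs))
E
```

```text
8.75 [ 0.41201431 -0.03664374  0.14781874]
hone_grip [([0.486, -0.08, 0.092], 0.72), ([0.593, 0.06, 0.015], 0.22)]
  px 282.5048076923077 340.6923076923077 208
mark []
  px 282.27884615384613 347.33653846153845 104
needle_tip []
rest []
stone_foot [([0.484, -0.076, 0.094], 0.76)]
```

View pics/w2.png

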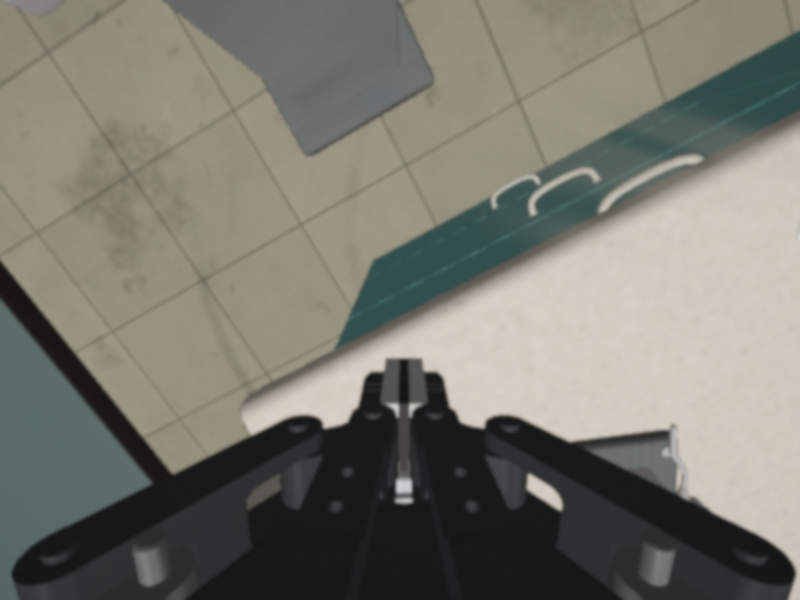

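The camera looks toward the other side, so the dial is hidden behind the fingers; only the floor, the bench and the vice at (640,460) show. I'll view the dial sideways along tool y instead.

```bash
python3 - <<'E'
from h import *
plan([.391,-.056,.132],1.08)
E
```

```text
shift cm [ 0.92 -2.67  1.53] cur 2.65 turn 1.57
```

Call:
arm_command --pt "1 -1 0" --pt "1 -2.6 0" --pt "1 -2.6 0" --pt "1 -2.6 0" --pt "1 -2.6 0" --pt "1 -2.6 0.5" --pt "1 -2.6 1" --pt "1 -2.6 1.5" --pt "1 -2.6 1.5" --pt "1 -2.6 1.5" --turn '[0.18, 0.36, 0.54, 0.72, 0.9, 1.08, 1.26, 1.44, 1.57, 1.57]' --gripper '[0, 0, 0, 0, 0, 0, 0, 0, 0, 0]'

```text
time: 10.55
ee_pos: [0.3906, -0.055, 0.1323]
tool_rot: [0.857, 0.515, -0.0, -0.0]
ft_force: [-0.5, 0.2, -0.3]
opening: 0.0
grip_force: 0.0
```

```bash
python3 - <<'E'
from h import *
st=env.state();print(st['time'],st['ee_pos'])
np.save('st3.npy',np.r_[st['ee_pos'],st['tool_rot']])
im=env.capture('wrist');cv2.imwrite('w3raw.png',im[:,:,::-1]);save(cv2.resize(im[100:400,360:560],None,fx=2,fy=2,interpolation=cv2.INTER_CUBIC),'w3')
print(proj('wrist',[.497,-.08,.124],st))
for q in ['hone_grip','mark','needle_tip','rest']:
    print(q,[(np.round(d['location'],3).tolist(),round(d['p'],2)) for d in env.search_frame('wrist',q)][:3])
    for d in env.outline_of('wrist',q)[:1]:
        ys,xs=np.where(d['region']);print('  px',xs.mean(),ys.mean(),len(xs))
E
```

```text
10.55 [ 0.39060395 -0.05499174  0.13226076]
[[494.82944677 217.30542554]]
hone_grip [([0.632, -0.084, 0.006], 0.88), ([0.49, -0.074, 0.134], 0.72)]
  px 552.310975609756 108.07621951219512 328
mark []
  px 487.17279513408903 218.24274260436826 3617
needle_tip [([0.487, -0.077, 0.125], 0.68)]
  px 468.35911602209944 217.67403314917127 362
rest [([0.481, -0.075, 0.039], 0.82)]
  px 402.79072504708097 180.31379472693033 4248
```

View pics/w3.png

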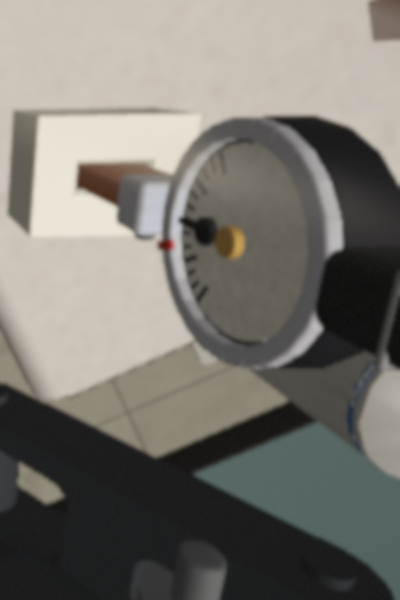

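The crop shows the dial with the red mark at crop (166,244), the needle tip at (181,220) and the brass hub at (230,242). The stone stands in the slot.

```bash
python3 - <<'E'
from h import *
from scipy.optimize import least_squares
v=np.load('st3.npy');st=dict(ee_pos=v[:3],tool_rot=v[3:])
raw=lambda p:(360+p[0]/2,100+p[1]/2)
# outer bezel edge points (front rim), bgr crop
rim=[(243,118),(200,137),(174,180),(165,235),(178,300),(205,343),(250,366),(300,345),(325,300),(333,250),(325,190),(295,140)]
def plane(uv,h,yaw,off):
    o,d=ray('wrist',uv,st);n=np.array([np.cos(yaw),np.sin(yaw),0]);p0=np.array([h[0],h[1],.124])+off*n
    P=o+d*(n@(p0-o))/(n@d);l=np.array([-n[1],n[0],0]);return np.array([(P-p0)@l,P[2]-.124])
# rest top corners
for p in[(37,113),(203,113),(32,237)]:print('rest corner',atz('wrist',raw(p),.036,st).round(4))
S=[atz('wrist',raw(p),.036,st) for p in[(80,163),(77,190)]];print('slot end corners',np.round(S,4))
yaw=-.49
def res(q):
    return [np.hypot(*(plane(raw(p),q[:2],q[2],-.007)))-.031 for p in rim]
s=least_squares(res,[.497,-.08,-.49]);print('fit',s.x,np.abs(s.fun).max())
for h,yaw in((s.x[:2],s.x[2]),((.497,-.08),-.49),(s.x[:2],-.49)):
  for off in(-.007,-.009):
    pts=np.array([plane(raw(p),h,yaw,off) for p in rim]);A=np.c_[2*pts,np.ones(len(pts))];c=np.linalg.lstsq(A,(pts**2).sum(1),rcond=None)[0][:2]
    m=plane(raw((166,244)),h,yaw,off);n=plane(raw((181,220)),h,yaw,off)
    for nm,x in(('mark',m),('needle',n)):
      e=x-c;print(off,nm,'c',c.round(4),'r',np.hypot(*e).round(4),'ang',np.arctan2(-e[0],-e[1]).round(3))
E
```

```text
rest corner [ 0.4796 -0.0446  0.036 ]
rest corner [ 0.5357 -0.0746  0.036 ]
rest corner [ 0.4584 -0.0893  0.036 ]
slot end corners [[ 0.4869 -0.0703  0.036 ]
 [ 0.4818 -0.0798  0.036 ]]
fit [ 0.49448804 -0.08037528 -0.45607663] 0.0007402210230399268
-0.007 mark c [ 0.     -0.0001] r 0.0306 ang 0.32
-0.007 needle c [ 0.     -0.0001] r 0.0228 ang 0.022
-0.009 mark c [0.001  0.0028] r 0.03 ang 0.32
-0.009 needle c [0.001  0.0028] r 0.0224 ang 0.022
-0.007 mark c [-0.0023 -0.0031] r 0.0307 ang 0.33
-0.007 needle c [-0.0023 -0.0031] r 0.0233 ang 0.034
-0.009 mark c [-0.0015 -0.0002] r 0.0301 ang 0.33
-0.009 needle c [-0.0015 -0.0002] r 0.0228 ang 0.034
-0.007 mark c [ 0.0001 -0.0001] r 0.0301 ang 0.33
-0.007 needle c [ 0.0001 -0.0001] r 0.0228 ang 0.034
-0.009 mark c [0.0009 0.0028] r 0.0294 ang 0.33
-0.009 needle c [0.0009 0.0028] r 0.0223 ang 0.034
```

Call:
arm_command --pt "0 0 -6" --pt "0 0 -12" --pt "1 3 -15" --pt "2 7 -15" --pt "2.6 10.5 -15" --pt "2.6 10.5 -15" --pt "2.6 10.5 -9" --pt "2.6 10.5 -4.5" --pt "2.6 10.5 -4.5" --pt "2.6 10.5 -4.5" --turn '[0, 0, 0, 0, 0, 0, 0, 0, 0, 0]' --gripper '[5, 5, 5, 5, 5, 5, 5, 5, 5, 5]'

```text
time: 12.25
ee_pos: [0.4961, -0.0817, 0.1799]
tool_rot: [0.858, 0.514, 0.001, 0.001]
ft_force: [-0.6, -0.6, -0.2]
opening: 0.0499
grip_force: 0.0
```

```bash
python3 - <<'E'
from h import *
st=env.state();print(st['time'],st['ee_pos'],st['opening'],st['ft_force'])
im=env.capture('wrist');cv2.imwrite('w4raw.png',im[:,:,::-1]);save(cv2.resize(im[150:420,150:420],None,fx=2,fy=2,interpolation=cv2.INTER_CUBIC),'w4')
print(proj('wrist',[[.496,-.0815,.209],[.496,-.0815,.155]],st))
E
```

```text
12.25 [ 0.49609292 -0.08166622  0.17993595] 0.04988067412293467 [-0.60284327 -0.60504675 -0.21363123]
[[282.43108648 310.54171562]
 [282.01484171 256.06191354]]
```

View pics/w4.png

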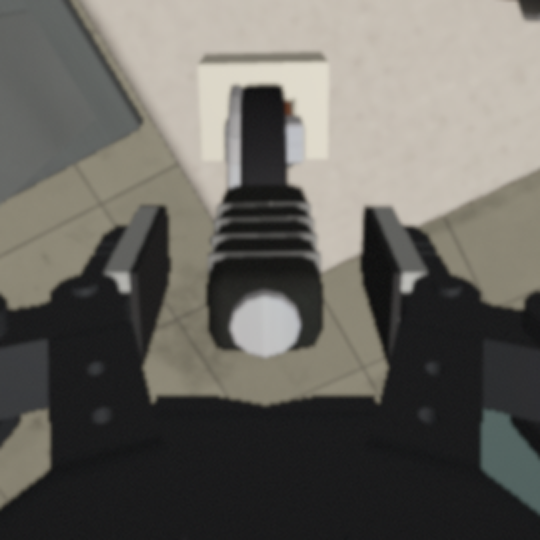

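The grip sits centred between the pads at crop (265,270). I close and lift.

Call:
arm_command --pt "0 0 0" --pt "0 0 0" --pt "0 0 0" --pt "0 0 0" --pt "0 0 0" --pt "0 0 -1" --pt "0 0 -2.5" --pt "0 0 -4.5" --pt "0 0 -4.5" --pt "0 0 -4.5" --turn '[0, 0, 0, 0, 0, 0, 0, 0, 0, 0]' --gripper '[2, 1.5, 1.5, 1.5, 1.5, 1.5, 1.5, 1.5, 1.5, 1.5]'

```text
time: 13.55
ee_pos: [0.4952, -0.0815, 0.2218]
tool_rot: [0.858, 0.514, -0.0, -0.0]
ft_force: [-0.1, 0.4, -3.5]
opening: 0.0232
grip_force: 59.4
```

Call:
arm_command --pt "2.5 0 0" --pt "4.5 0 0" --pt "4.5 0 1.5" --pt "4.5 0 3.0" --pt "4.5 0 3.8" --pt "4.5 0 3.8" --pt "3.5 0 3.8" --pt "2.7 0 3.8" --pt "2.0 0 3.8" --pt "1.4 0 3.8" --pt "0.8 0 3.8" --pt "0.2 0 3.8" --pt "-0.4 0 3.8" --pt "-0.9 0 3.8" --pt "-1.3 0 3.8" --pt "-1.3 0 3.8" --turn '[0, 0, 0, 0, 0, 0, 0, 0, 0, 0, 0, 0, 0, 0, 0, 0]' --gripper '[1.5, 1.5, 1.5, 1.5, 1.5, 1.5, 1.5, 1.5, 1.5, 1.5, 1.5, 1.5, 1.5, 1.5, 1.5, 1.5]'

```text
time: 15.55
ee_pos: [0.4892, -0.0933, 0.1844]
tool_rot: [0.858, 0.514, -0.0, 0.0]
ft_force: [1.1, 2.9, -2.3]
opening: 0.0236
grip_force: 59.5
```

```bash
python3 - <<'E'
from h import *
st=env.state();print(st['time'],st['ee_pos'],st['tool_rot'],st['opening'],st['ft_force'],st['torque'])
np.save('st5.npy',np.r_[st['ee_pos'],st['tool_rot']])
im=env.capture('wrist');cv2.imwrite('w5raw.png',im[:,:,::-1]);save(cv2.resize(im[80:350,150:420],None,fx=2,fy=2,interpolation=cv2.INTER_CUBIC),'w5')
E
```

```text
15.55 [ 0.48916268 -0.09329449  0.18437718] [ 8.57849600e-01  5.13900812e-01 -1.32157258e-04  4.54575365e-05] 0.023594152016542212 [ 1.05088524  2.91947468 -2.30767338] [ 0.80300295 -0.24713712  0.04817305]
```

View pics/w5.png

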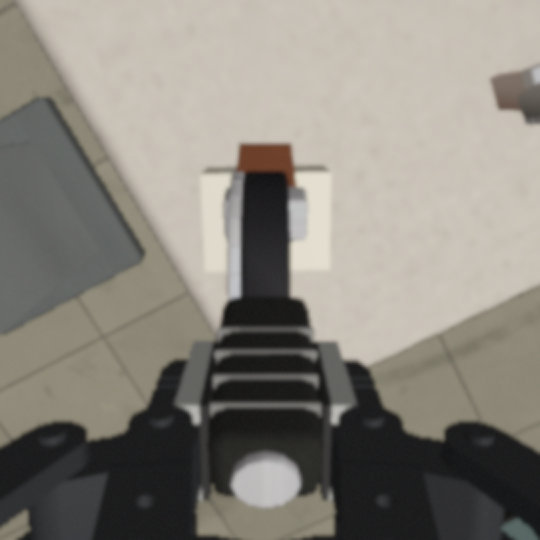

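```bash
cat >> h.py <<'E'
def hone_pt(st,th,p,D=.180,py=0.):
    "hone-frame point (x,y,z from foot) -> world, gripped along x with tool x = hone +y, lean th about the grip axis"
    M=R.from_quat(st['tool_rot']).as_matrix();tx,ty=M[:,0],M[:,1];up=-M[:,2]
    x,y,z=p;y=y-py;z=z-D
    return st['ee_pos']+.008*up+ty*x+tx*(y*np.cos(th)-z*np.sin(th))+up*(z*np.cos(th)+y*np.sin(th))
def load(f): v=np.load(f);return dict(ee_pos=v[:3],tool_rot=v[3:])
E
python3 - <<'E'
from h import *
st=load('st5.npy')
for th in(.15,.2,.25,.3,.35):
  print(th,[proj('wrist',hone_pt(st,th,p),st)[0].round(1) for p in((-.013,.0045,0),(.013,.0045,0),(-.007,.0,.147),(0,0,.201))])
im=cv2.imread('w5raw.png');print(im[140:172:1,283].tolist())
E
```

```text
0.15 [array([269.5, 170.8]), array([294.9, 170.7]), array([270.2, 248.5]), array([282.6, 317.2])]
0.2 [array([269.3, 162.2]), array([295.1, 162.2]), array([270.1, 246. ]), array([282.6, 319.1])]
0.25 [array([269.1, 153.5]), array([295.3, 153.5]), array([270.1, 243.6]), array([282.6, 320.9])]
0.3 [array([268.9, 144.8]), array([295.5, 144.7]), array([270. , 241.2]), array([282.6, 322.7])]
0.35 [array([268.6, 135.8]), array([295.7, 135.8]), array([269.9, 239. ]), array([282.6, 324.2])]
[[181, 192, 200], [181, 192, 200], [181, 192, 200], [182, 193, 200], [182, 193, 201], [183, 193, 201], [183, 193, 201], [182, 193, 200], [182, 193, 201], [181, 192, 200], [172, 183, 192], [142, 154, 167], [92, 106, 132], [52, 71, 112], [42, 64, 108], [43, 65, 108], [42, 64, 108], [43, 64, 108], [42, 64, 108], [43, 65, 109], [43, 65, 108], [42, 64, 108], [42, 65, 109], [42, 63, 108], [40, 60, 101], [32, 46, 79], [23, 30, 47], [20, 21, 25], [22, 21, 21], [22, 21, 21], [23, 22, 22], [24, 24, 24]]
```

The stone leaned as wanted; its foot edge is at crop (266,144), which gives a lean of about 0.26 rad. I'll add about 0.045 rad, then move off.

Call:
arm_command --pt "-0.4 0 0" --pt "-0.7 0 0" --pt "-0.8 0 0" --pt "-0.8 0 0" --pt "0.5 0 0" --pt "1.5 0 -2" --pt "1.5 0 -5" --pt "1.5 0 -8" --pt "1.5 0 -8" --pt "1.5 0 -8" --turn '[0, 0, 0, 0, 0, 0, 0, 0, 0, 0]' --gripper '[1.5, 1.5, 1.5, 1.5, 1.5, 1.5, 1.5, 1.5, 1.5, 1.5]'

```text
time: 16.85
ee_pos: [0.4961, -0.0797, 0.2627]
tool_rot: [0.858, 0.514, -0.001, -0.0]
ft_force: [-0.7, 0.5, -3.2]
opening: 0.0232
grip_force: 59.6
```

```bash
cat >> h.py <<'E'
def lean(tag):
    st=env.state();im=env.capture('wrist');cv2.imwrite(tag+'raw.png',im[:,:,::-1])
    np.save(tag+'.npy',np.r_[st['ee_pos'],st['tool_rot']])
    c=im[60:235,276:290].astype(float).mean(1);red=c[:,0]-c[:,2]   # brown-red stone: R-B large
    rows=np.where(red>45)[0]+60
    e=rows.min()-.5
    ths=np.linspace(0,.6,121);r=[proj('wrist',hone_pt(st,t,(0,.0045,0)),st)[0][1] for t in ths]
    th=np.interp(-e,-np.array(r),ths);return st,e,th
E
python3 - <<'E'
from h import *
st,e,th=lean('w6');print(st['time'],st['ee_pos'],st['ft_force'],e,th)
v=np.array([np.cos(-.3435),np.sin(-.3435)]);l=np.array([-v[1],v[0]]);B=np.array([.5348,.0638,.08])
# stage: face parallel to blade, gap g: contact at stone z=34mm, x=0
for g in(.06,.03,.0):
  th0=th;D=.18
  # face point rel pivot
  y=.0045*np.cos(th0)+(D-.034)*np.sin(th0); z=-(D-.034)*np.cos(th0)+.0045*np.sin(th0)
  tgt=np.r_[B[:2]-l*(.0018/np.cos(th0)*1+g)-l*y,B[2]-z-.008];print(g,tgt);plan(tgt,np.pi/2-.3435)
E
```

```text
16.85 [ 0.49606646 -0.07970335  0.26266695] [-0.70794196  0.51476097 -3.18751891] 145.5 0.2956663128364767
0.06 [ 0.49818225 -0.0385758   0.2103536 ]
shift cm [ 3.74 -1.72  5.2 ] cur 1.08 turn -0.148
0.03 [ 0.50828579 -0.01032835  0.2103536 ]
shift cm [ 6.71 -2.17  5.19] cur 1.08 turn -0.148
0.0 [0.51838933 0.0179191  0.2103536 ]
shift cm [ 9.67 -2.61  5.19] cur 1.08 turn -0.148
```

Call:
arm_command --pt "2 -1 0" --pt "3.7 -1.7 0" --pt "3.7 -1.7 2.5" --pt "3.7 -1.7 5.2" --pt "5 -2 5.2" --pt "6.7 -2.2 5.2" --pt "6.7 -2.2 5.2" --pt "6.7 -2.2 5.2" --pt "6.7 -2.2 5.2" --turn '[-0.05, -0.1, -0.148, -0.148, -0.148, -0.148, -0.148, -0.148, -0.148]' --gripper '[1.5, 1.5, 1.5, 1.5, 1.5, 1.5, 1.5, 1.5, 1.5]'

```text
time: 18.02
ee_pos: [0.5087, -0.0105, 0.2127]
tool_rot: [0.817, 0.576, 0.0, 0.0]
ft_force: [-0.1, -0.4, -3.4]
opening: 0.0229
grip_force: 59.6
```

```bash
python3 - <<'E'
from h import *
st,e,th=lean('w7');print(st['time'],st['ee_pos'],st['ft_force'],e,th)
M=R.from_quat(st['tool_rot']).as_matrix();print('toolx',np.arctan2(M[1,0],M[0,0]))
B=np.array([.5348,.0638,.08]);print('pred blade px',proj('wrist',[B,B+[.0075,-.0027,0],B-[.0075,-.0027,0]],st).round(1),'face px',proj('wrist',[hone_pt(st,th,(x,.0045,.034)) for x in(-.013,0,.013)],st).round(1))
im=cv2.imread('w7raw.png')[:,:,::-1];save(cv2.resize(im[40:240,180:440],None,fx=3,fy=3,interpolation=cv2.INTER_CUBIC),'w7')
E
```

```text
18.025 [ 0.50872447 -0.01049672  0.21269272] [-0.05512533 -0.38737865 -3.42924547] 145.5 0.2955178438609026
toolx 1.2275749719850615
pred blade px [[281.5 120.7]
 [290.7 120.7]
 [272.2 120.6]] face px [[267.4 158.6]
 [282.2 158.6]
 [296.9 158.5]]
```

View pics/w7.png

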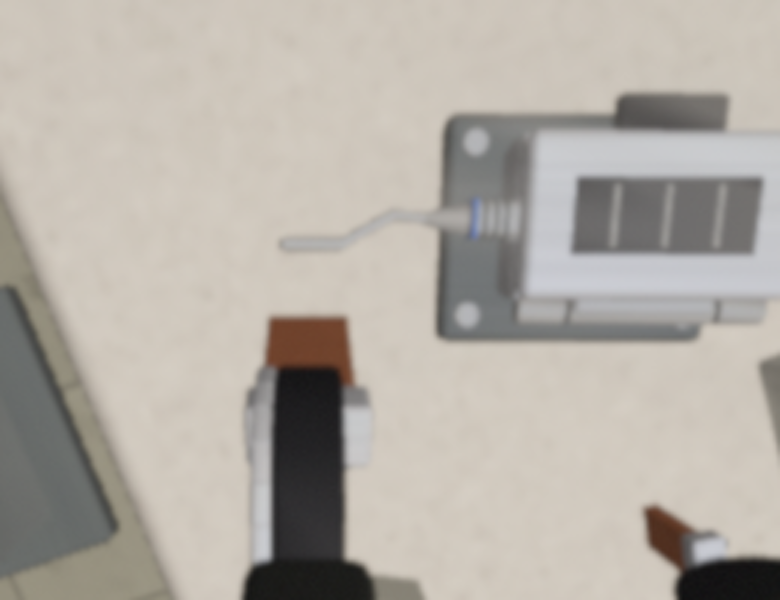

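The picture shows the blade at crop (280–342,244), square to the stone edge at (268–348,318), with about 29 mm between them. I close in slowly.

Call:
arm_command --pt "0.8 0.1 0.2" --pt "1.6 0.1 0.2" --pt "2.2 0.1 0.2" --pt "2.5 0.1 0.2" --pt "2.6 0.1 0.2" --pt "2.6 0.1 0.2" --pt "2.6 0.1 0.2" --turn '[0, 0, 0, 0, 0, 0, 0]' --gripper '[1.5, 1.5, 1.5, 1.5, 1.5, 1.5, 1.5]'

```text
time: 18.95
ee_pos: [0.5183, 0.0136, 0.2103]
tool_rot: [0.817, 0.576, -0.0, 0.0]
ft_force: [1.0, 0.3, -2.5]
opening: 0.0233
grip_force: 59.6
```

Call:
arm_command --pt "0.1 0 0" --pt "0.1 0 0" --pt "0.1 0 0" --turn '[0, 0, 0]' --gripper '[1.5, 1.5, 1.5]'

```text
time: 19.32
ee_pos: [0.5186, 0.0147, 0.2103]
tool_rot: [0.817, 0.576, -0.0, 0.0]
ft_force: [-0.4, 0.3, -1.3]
opening: 0.0239
grip_force: 59.6
```

```bash
cat > f.py <<'E'
from h import *
F=[];T=[]
for i in range(4): st,e,th=lean('w8');F.append(st['ft_force']);T.append(st['torque'])
M=R.from_quat(st['tool_rot']).as_matrix()
print(st['time'],st['ee_pos'].round(4),'F tool',(np.mean(F,0)@M).round(2),'T tool',(np.mean(T,0)@M).round(3),e,round(th,3))
E
python3 f.py
```

```text
19.475 [0.5186 0.0147 0.2103] F tool [ 0.25 -0.12  2.43] T tool [-0.004 -0.047  0.018] 145.5 0.296
```

Call:
arm_command --pt "0.1 0 0" --pt "0.2 0 0" --pt "0.2 0 0" --pt "0.2 0 0" --turn '[0, 0, 0, 0]' --gripper '[1.5, 1.5, 1.5, 1.5]'

```text
time: 20.02
ee_pos: [0.5193, 0.0166, 0.2103]
tool_rot: [0.817, 0.576, -0.0, 0.0]
ft_force: [0.2, -0.7, -2.7]
opening: 0.0237
grip_force: 59.6
```

```bash
python3 f.py
```

```text
20.175 [0.5193 0.0166 0.2103] F tool [-0.12  0.67  2.57] T tool [ 0.002 -0.057  0.023] 145.5 0.296
```

Call:
arm_command --pt "0.1 0 0" --pt "0.15 0 0" --pt "0.15 0 0" --pt "0.15 0 0" --turn '[0, 0, 0, 0]' --gripper '[1.5, 1.5, 1.5, 1.5]'

```text
time: 20.72
ee_pos: [0.5197, 0.0179, 0.2103]
tool_rot: [0.817, 0.576, -0.0, 0.0]
ft_force: [-0.5, -2.0, -3.1]
opening: 0.0236
grip_force: 59.6
```

```bash
python3 f.py
```

```text
20.875 [0.5198 0.0179 0.2102] F tool [-1.76  0.13  2.7 ] T tool [ 0.011 -0.537  0.03 ] 146.5 0.29
```

The stone is in contact, with about 2–3 N on the blade and a lean of 0.29. I'll quickly refine the mark angle from the earlier dial picture before settling.

```bash
python3 - <<'E'
from h import *
st=load('st3.npy');im=cv2.imread('w3raw.png')[:,:,::-1].astype(float)
w=np.clip(im[:,:,0]-np.maximum(im[:,:,1],im[:,:,2])-60,0,None);w[:,:430]=0;w[:,460:]=0;w[:200]=0;w[240:]=0
ys,xs=np.mgrid[:420,:560];m=((xs*w).sum()/w.sum(),(ys*w).sum()/w.sum());print('mark px',m,(w>0).sum())
print(im[203:232,446:460].mean(2).astype(int))
def pl(uv,off):
    h=np.array([.496,-.0815]);o,d=ray('wrist',uv,st);n=np.array([np.cos(-.49),np.sin(-.49),0]);p0=np.array([*h,.124])+off*n
    P=o+d*(n@(p0-o))/(n@d);return np.array([(P-p0)@np.array([-n[1],n[0],0]),P[2]-.124])
hub=(360+230/2,100+242/2)
print('hub',pl(hub,-.010),'mark',pl(m,-.007),'ndl',pl((450.5,210),-.008))
n=np.array([np.cos(-.49),np.sin(-.49),0]);l=np.array([-n[1],n[0],0])
for a in(0,.27,.3,.33):
  print(a,[proj('wrist',np.array([.4955,-.081,.124])-.0075*n+r*(-np.sin(a)*l-np.cos(a)*np.array([0,0,1])),st)[0].round(1) for r in(0,.0225,.029)])
E
```

```text
mark px (np.float64(444.5833333333333), np.float64(222.11111111111111)) 14
[[138 171 188 195 193 178 142  98  71  66  76  88  97 100]
 [148 177 191 195 191 172 132  96  79  69  72  85  96 100]
 [158 184 195 196 188 165 123  96  90  83  82  90  97 100]
 [164 189 196 195 183 157 116  95  95  93  92  95  99 100]
 [168 191 194 186 170 142 105  87  91  94  96  99  98  96]
 [171 190 186 165 138 111  80  69  76  86  92  95  92  85]
 [173 189 179 140  95  67  47  44  54  66  76  81  77  65]
 [175 189 178 136  82  43  28  27  33  42  52  58  54  42]
 [178 191 184 155 113  68  33  24  23  26  29  34  32  25]
 [181 194 192 178 150 101  56  40  29  23  22  22  20  21]
 [184 196 197 189 165 118  77  62  50  38  27  21  17  17]
 [186 197 198 190 165 119  85  75  67  58  44  30  18  17]
 [188 197 197 187 159 110  75  71  71  70  62  41  21  14]
 [188 196 195 185 155 105  68  62  66  75  71  48  24  17]
 [186 195 194 183 154 110  81  76  76  79  75  53  27  17]
 [182 193 193 183 155 115  93  90  89  88  80  60  34  18]
 [173 188 192 183 155 116  97  95  94  93  87  70  45  25]
 [159 182 191 184 158 
[... 371 characters left out ...]
90  87  86  88  92]
 [172 188 193 190 172 132  98  90  83  75  71  72  80  89]
 [168 185 190 188 171 131  90  73  64  54  49  57  73  87]
 [162 182 188 186 171 134  84  55  47  46  52  61  75  88]
 [156 180 188 187 175 143  94  59  58  65  73  78  85  91]
 [150 177 187 188 181 156 111  80  79  85  89  91  92  93]]
hub [0.00018829 0.00101403] mark [-0.0099074  -0.03003336] ndl [-0.00079834 -0.02425903]
0 [array([477.4, 220.4]), array([452.2, 209.1]), array([446. , 206.3])]
0.27 [array([477.4, 220.4]), array([451.3, 219.5]), array([445.1, 219.3])]
0.3 [array([477.4, 220.4]), array([451.4, 220.7]), array([445.1, 220.8])]
0.33 [array([477.4, 220.4]), array([451.4, 221.9]), array([445.1, 222.2])]
```

```bash
python3 f.py; python3 -c "
from cell import env
print(env.hand_in())"
```

```text
21.075 [0.5198 0.0179 0.2103] F tool [-1.89 -0.21  2.17] T tool [-0.01  -0.583  0.   ] 146.5 0.29
the job is handed in; nothing more can be done
None
```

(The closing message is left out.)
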